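Slide the test carrier home in its rails and start the test

TASK

Push the carrier board along the rails of the test fixture with your fingertips, against its upright lip, until you feel all its feet drop into the locating notches. Then press the push button on the start box right down and let go. Never lift the carrier or touch the module on it, do not press the button before the carrier is home, and leave the selector knob and everything else on the bench where it is.

Things in the scene. Friction and masses are not known exactly. Their poses are not given: they have to be found in the camera images.
- fixture: Fixed test fixture: aluminium base 130 (x) by 300 (y) by 12 mm, a steel guide cheek 6 mm thick, 46 mm high along each long side (inner faces at x = +-55.5), between them four white rails 14 mm wide, tops 30 mm high, centred at x = +-26 and +-47 mm. Origin: centre of the underside, z up. The carrier is pushed along its +y (robot's left, turned up to 26 degrees).
- home (a point): Point of the fixture (its x 0, y +75, z 24 mm; its axes) where the carrier's origin lies when home. Each rail has one dark-floored notch 20 mm long, 6 deep, the inner rails' at fixture y = +120, the outer rails' at y = +30 mm: each takes one foot with 2 mm play either way, and all four feet drop together. The notches' far walls are the only end stop.
- carrier: Loose black board, 250 to 480 g, riding on the rails, 1.5 mm play each side: plate 108 (x) by 110 (y) by 6 mm on feet 8 mm high, 16 mm long; trailing pair (y -45) on the outer rails, leading pair (y +45) on the inner. Origin: centre of the plane under the feet, 30 mm high on the rails, 24 home; axes as fixture. Starts 105 to 160 mm short; slides with 1 to 5 N.
- module: Aluminium module 52 (x) by 40 (y) by 16 mm with two brass connectors, screwed onto the carrier plate just ahead of its lip; not to be touched. Origin: centre of its underside, 17 mm behind (-y) and 14 mm above the carrier's origin.
- lip (a point): Middle of the top edge, on the outer (-y) face, of the upright lip at the carrier's trailing end: 96 wide (x), 8 thick (y), 28 mm high above the plate. Push this face towards +y. The point is 42 mm above and 55 mm behind (-y) the carrier's origin; the space behind it is open. The module stands 10 mm in front of the lip.
- start_box: Fixed grey plastic box 90 by 80 by 45 mm with one push button on top. It stands to the left or to the right of the fixture, the selector box on the other side. Origin: centre of its underside.
- start_top (a point): Centre of the top of the start box's round black push button, 32 mm across. It is pressed straight down, 6 mm of travel; fully down takes 5 N and it springs back.
- start (a joint): Travel of the push button: 0 up, 0.006 m fully down.
- selector_box: Fixed grey plastic box 90 by 80 by 45 mm like the start box, but with a round selector knob with a bar grip on top, not to be touched. Origin: centre of its underside.
- selector (a joint): Angle of the selector knob, 0 at the start; must stay there.
- spare_module: Bystander beside the fixture: loose aluminium module 52 by 40 by 16 mm with two brass connectors. Origin under its centre.
- marker: Bystander beside the fixture: white marker pen with a black cap lying flat, 135 by 16 by 15 mm. Origin under its centre, its length along x.
- adapter: Bystander beside the fixture: upright brass adapter 22 mm across, 30 mm high. Origin under its centre.
- mouse: Bystander: black computer mouse about 104 by 60 by 32 mm, beyond the left-hand box.
- bowl: Bystander: white bowl 110 mm across, 45 mm high, beyond the right-hand box.
Mind the look-alikes: they are no part of the job. What is shaped like the carrier but green is not meant.

How it is judged:
By the outcome, as a careful person would: the job done as asked, in the order asked, and still so for the second after the job is handed in, with the robot touching nothing.
It also fails if it takes over 45 s, if anything falls off the work surface, if the arm or the gripper's body presses on something with over 40 N, if the wrist force passes 120 N, or if a joint passes its speed limit or range.

ROBOT

A 7-joint arm with a two-finger parallel gripper is mounted at the origin on the work surface. World frame = base frame: x ahead of the robot, y to its left, z up, the work surface at z = 0. Lengths are in m, angles in rad, forces in N, time in s.
With the tool pointing down it reaches from about 0.425 to 0.975 m from the base axis. Payload 16.7 kg.
Tool frame: the origin (TCP) lies midway between the tips of the shut fingers; the grasp point (between the pads) lies 19 mm behind it; z points along the fingers, y is the line along which they close (so a half turn about z gives the same grasp; the last joint's range is limited). The gripper opens to 85 mm and grips with 20 to 120 N. Pads are 22 mm wide; open, the fingers measure 114 mm over their backs; the gripper's body (76 mm by 85 mm) begins 54 mm behind the grasp point. The pads swing forward as they close: fully open they stand 13 mm farther back than shut.
Start: joints at [0.951, 0.426, 0.074, 1.606, -0.034, 1.111, -0.067], TCP at [0.306, -0.602, 0.231] pointing down, gripper open.
Joint ranges: [-2.85, 2.85], [-0.5, 2.14], [-1.23, 1.37], [0.21, 2.46], [-1.02, 4.16], [0.16, 2.05], [-2.73, 2.73]. Speed limits (rad/s): [1.89, 1.89, 2.39, 2.39, 3.01, 3.01, 3.01].

INTERFACE

Orientations are given as a unit quaternion [w, x, y, z].
In Python, from bench import r, grab_frame, camera_params, outline_of gives the robot as it stands.
- The arm moves only by the tool move_arm, never from a script. Its argument "plan" is a list of rows, each a list of 3 entries, a list of its own where there are three numbers: the shift along the world's x, y, z normalised to -1 to 1, where 1 is 0.3 m, then the turn, a rotation vector about the world's x, y, z normalised to -1 to 1, where 1 is 90 degrees, then the closure, from -1 (fully open) to 1 (shut). A call has 1 to 10 rows; each row is the pose to reach, as a shift and turn from the pose commanded when the call began; what a row does not reach only later rows make up. A row lasts 1/10 s, in which the tool goes at most 50 mm and 8.59 degrees, less where a joint would pass 70% of its speed; a pose out of reach is approached as far as the arm can. A call with a number of a shift or a turn outside -1 to 1 is refused whole. A call with a gripper value outside its range is refused whole. The fingers move at their own pace and stop on an object; the grip force is fixed at half the most. Time passes only in rows, so rows that repeat a pose let the fingers close. It gives the time, the measured TCP pose, the force, the opening and the grip force at its end, in the units of the state.
- r.get_obs(): the state, without advancing time (a new reading comes with each control period).
- grab_frame(name): name is "side" or "top"; returns (picture, depth): 480x640x3 uint8, blue, green, red; 480x640 float32, m along the optical axis (not along the pixel's ray), 0 where there is no reading.
- camera_params(name): a dict with "K" (3x3 intrinsics, pixels), "R" (3x3) and "t" (3): a world point X has camera coordinates R X + t. Camera axes: x right, y down, z forward; pixel columns grow to the right and rows downward; lengths in m; the calibration is good to about 2 mm. A picture is of the moment at which its call begins. camera_params takes no time and is no camera call.
- r.job_done(): hands the job in; it is judged then, once.
Trained networks look in the newest picture that a camera, given by its name, has taken for a name from the list of things; names that differ only in an ending like _2 or _b are one class to them, and where a whole thing is asked for, a point or a joint stands for the part that bears it (a point fixed in the world has none). Each returns a list of dicts, best first, with "p" (0 to 1); they miss things now and then, are a little off and sometimes report something else, mostly with a low value. They report only what shows in the picture. A call takes as long as a camera call. They do not tell look-alikes from the thing itself.
- outline_of(camera, thing): "mask" (480x640 bool, what is visible of it) and "xy" ([column, row] in pixels, amid what is visible of it).
The state is a dict: "time_s": time; "qpos": joint angles; "joint_velocities": joint speeds; "tau": joint torques, N m; "tcp_pos": TCP position; "tool_rot": TCP orientation; "force": force on the tool from outside, world axes, zero at the start; "wrist_torque": the same for the moment, N m; "width": finger opening in m; "gripper_force": force on a finger pad.
Only numpy, scipy, OpenCV 4.12 (cv2) and the standard library are available. Lean on these libraries where they do the work, as an engineer would, in place of code of your own. Each camera call takes 0.05 s, during which the arm holds its last target. There are 200 camera calls.

## Working session

There is one attempt and no reset: what is moved stays moved. The work goes in short steps, Python scripts to look and compute and a tool call to move; the robot and the scene stay as the last step left them, time stands still between calls to the robot, and variables do not carry over. Pictures are saved under pics/ and viewed, at most 10 in all, crops included, and the job is handed in when it is done.

Besides the shell and the picture viewer there is one more tool, called after "Request:" in YAML: its name, and indented under it one key for each argument. move_arm: Moves the arm, as the interface text tells. Scaled input: -1 to 1 covers 0.3 m each way for a shift and 90 degrees each way for a turn. Its arguments: {"type":"object","properties":{"plan":{"type":"array","items":{"type":"array"}}},"required":["plan"]}

```bash
mkdir -p pics; python3 - <<'E'
from bench import r, grab_frame, camera_params, outline_of
import cv2,numpy as np
for n in("top","side"):
    im,d=grab_frame(n); cv2.imwrite(f"pics/{n}0.png",im); np.save(f"{n}d.npy",d)
    p=camera_params(n); print(n,p["K"],-p["R"].T@p["t"])
    for th in("carrier","fixture","start_top","selector_box","lip","module"):
        for o in outline_of(n,th):
            m=o["mask"]; v=m&(d>0); ys,xs=np.nonzero(v)
            if len(xs)==0: continue
            z=d[v]; c=np.linalg.inv(p["K"])@np.vstack([xs*z,ys*z,z]); w=p["R"].T@(c-p["t"].reshape(3,1))
            print(n,th,round(o["p"],2),np.round(o["xy"]),np.round(np.median(w,1),3),np.round(w.min(1),3),np.round(w.max(1),3),m.sum())
o=r.get_obs();print(o["time_s"],o["tool_rot"],o["force"],o["width"])
E
```

```text
top [[598.77808528   0.         315.32779679]
 [  0.         598.77808528 245.36179353]
 [  0.           0.           1.        ]] [0.33096008 0.00415049 1.40730581]
top carrier 0.91 [364. 218.] [ 0.584 -0.08   0.046] [ 0.515 -0.151  0.005] [ 0.657 -0.009  0.078] 2328
top carrier 0.67 [404. 324.] [ 0.344 -0.178  0.016] [ 0.281 -0.243 -0.004] [ 0.409 -0.114  0.048] 2349
top fixture 0.7 [331. 231.] [ 0.558 -0.007  0.027] [ 0.456 -0.214 -0.007] [0.69  0.112 0.078] 4994
top fixture 0.27 [368. 218.] [ 0.591 -0.091  0.059] [ 0.56  -0.123  0.039] [ 0.624 -0.062  0.068] 487
top start_top 0.68 [170. 260.] [0.479 0.353 0.067] [0.464 0.339 0.052] [0.496 0.369 0.077] 166
top selector_box 0.59 [486. 251.] [ 0.514 -0.366  0.047] [ 0.472 -0.416  0.003] [ 0.563 -0.332  0.096] 1550
top lip 0.79 [402. 322.] [ 0.344 -0.179  0.016] [ 0.28  -0.246 -0.005] [ 0.406 -0.114  0.048] 2375
top lip 0.59 [358. 218.] [ 0.584 -0.08   0.046] [ 0.515 -0.151  0.005] [ 0.657 -0.007  0.078] 2349
top lip 0.34 [344. 281.] [ 0.442 -0.034  0.015] [ 0.412 -0.061 -0.006] [ 0.472 -0.003  0.024] 465
top module 0.91 [369. 215.] 
[... 988 characters left out ...]
  0.031] [ 0.602 -0.35   0.   ] [ 0.71  -0.237  0.048] 1027
side selector_box 0.56 [379. 168.] [ 0.515 -0.342  0.042] [ 0.474 -0.593 -0.002] [ 0.592 -0.326  0.091] 1421
side lip 0.58 [441. 221.] [ 0.341 -0.177  0.015] [ 0.283 -0.324 -0.002] [ 0.409 -0.11   0.044] 2237
side lip 0.55 [308. 212.] [ 0.587 -0.077  0.045] [ 0.515 -0.144  0.01 ] [ 0.665 -0.003  0.074] 2141
side module 0.73 [307. 206.] [ 0.59  -0.081  0.059] [ 0.562 -0.118  0.044] [ 0.622 -0.054  0.063] 415
side module 0.2 [318. 170.] [ 0.658 -0.317  0.031] [ 0.602 -0.449 -0.003] [ 0.747 -0.237  0.048] 1072
0.7 [-7.38164532e-06  9.72429349e-01  2.33197683e-01  3.29730748e-05] [-0.21664502  0.29385802  0.67420475] 0.08550853730736059
```

View pics/top0.png

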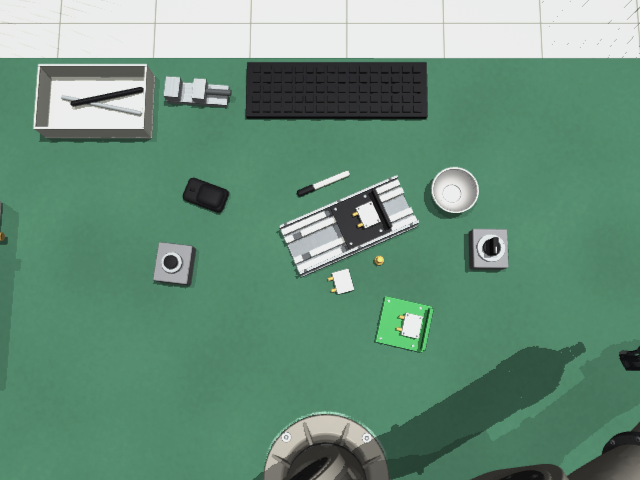

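View pics/side0.png

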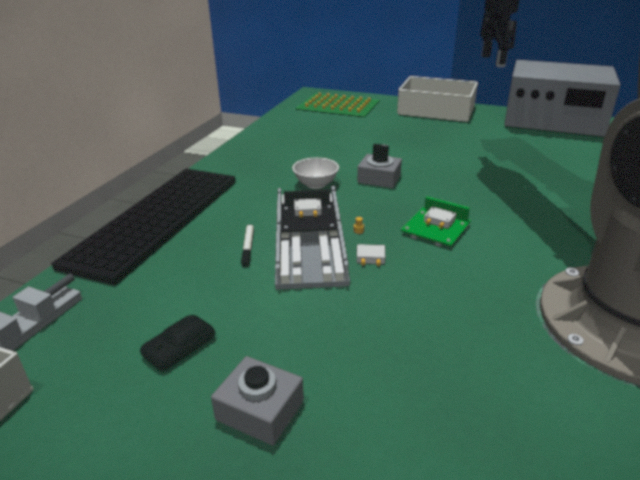

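The black carrier in the fixture is at top (364,218) and side (308,212). The green look-alike lies on the bench at top (404,324), so it is not the one meant. The start button (flat black) is on the left at top (170,260). The selector, with its bar grip, is on the right at (488,248). Next I'll fit exact poses and confirm with one crop.

```bash
cat > h.py <<'E'
from bench import r, grab_frame, camera_params, outline_of
import cv2,numpy as np
def cloud(n,save=None):
    im,d=grab_frame(n); p=camera_params(n)
    if save: cv2.imwrite(save,im)
    ys,xs=np.nonzero(d>0); z=d[ys,xs]
    c=np.linalg.inv(p["K"])@np.vstack([xs*z,ys*z,z])
    return im,(p["R"].T@(c-np.reshape(p["t"],(3,1)))).T
def band(w,lo,hi,x,y): return w[(w[:,2]>lo)&(w[:,2]<hi)&(w[:,0]>x[0])&(w[:,0]<x[1])&(w[:,1]>y[0])&(w[:,1]<y[1])]
E
python3 - <<'E'
from h import *
np.set_printoptions(suppress=True,precision=4)
def rect(q):
    c,s,a=cv2.minAreaRect(q[:,:2].astype(np.float32)); return np.array(c),np.array(s),round(a,2)
for n in("top","side"):
    im,w=cloud(n)
    print(n,"fixture>8mm",*rect(band(w,.008,.05,(.44,.70),(-.22,.15))))
    print(" cheek",*rect(band(w,.041,.050,(.44,.70),(-.22,.15))))
    l=band(w,.066,.080,(.5,.7),(-.2,0)); print(" lip",len(l),l[:,2].mean(),*rect(l))
    b=band(w,.055,.08,(.44,.52),(.31,.40)); print(" btn",len(b),np.median(b,0),*rect(b), b[:,2].max())
    if n=="top":
        cv2.imwrite("pics/crop.png",cv2.resize(im[165:285,265:425],None,fx=5,fy=5,interpolation=cv2.INTER_CUBIC))
E
```

```text
top fixture>8mm [ 0.5694 -0.0335] [0.2599 0.3633] 2.96
 cheek [ 0.5725 -0.05  ] [0.1242 0.299 ] 24.01
 lip 161 0.07156276184376929 [ 0.6053 -0.121 ] [0.058  0.0845] 85.0
 btn 300 [0.4794 0.3534 0.0623] [0.4793 0.355 ] [0.0465 0.0455] 64.12 0.07384474047950355
side fixture>8mm [ 0.5771 -0.0462] [0.2523 0.3056] 24.92
 cheek [ 0.5735 -0.0478] [0.1233 0.3025] 24.12
 lip 197 0.07002981046801147 [ 0.6067 -0.1216] [0.0943 0.0133] 23.75
 btn 861 [0.4768 0.3623 0.0612] [0.479  0.3586] [0.0463 0.0431] 31.34 0.06938831305332709
```

View pics/crop.png

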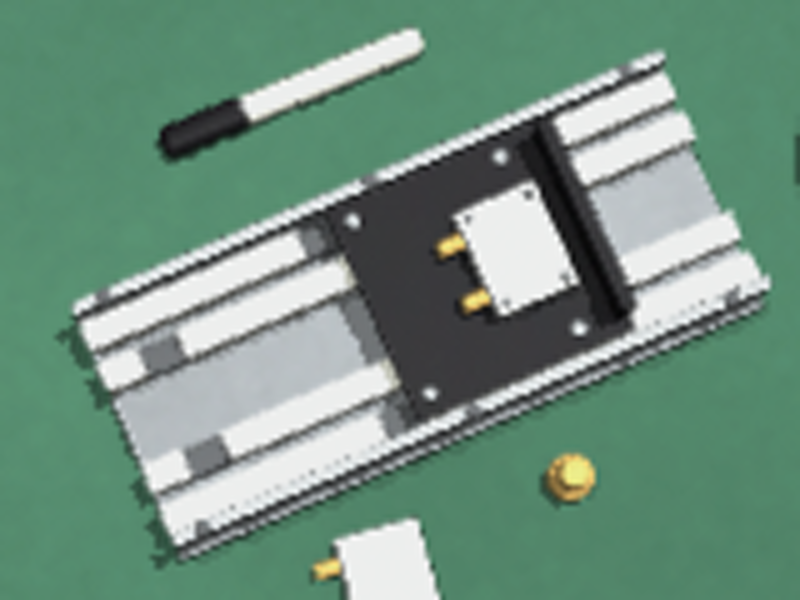

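The crop shows the black carrier with its module. The lip is at the right end, around crop (585,220), and the way ahead to the notches is free at crop (160,350), (205,455), (315,240) and (400,415). The fixture yaw is 24° and the push is about 105 mm. I'm moving in.

Request:
move_arm:
  plan:
    - [[0.6, 0.8, 0], [0, 0, 0.6], 1]
    - [[0.6, 0.8, 0], [0, 0, 0.6], 1]
    - [[0.6, 0.8, 0], [0, 0, 0.6], 1]
    - [[0.6, 0.8, 0], [0, 0, 0.6], 1]
    - [[0.6, 0.8, 0], [0, 0, 0.6], 1]
    - [[0.6, 0.8, 0], [0, 0, 0.6], 1]
    - [[0.6, 0.8, 0], [0, 0, 0.6], 1]
    - [[0.6, 0.8, 0], [0, 0, 0.6], 1]

```text
time_s: 1.6
tcp_pos: [0.4869, -0.3605, 0.2314]
tool_rot: [0.0, 0.76, 0.65, 0.0]
force: [-0.0, -1.7, -1.0]
width: -0.0004
gripper_force: 0.0
```

Request:
move_arm:
  plan:
    - [[0.46, 0.663, 0], [0, 0, 0.367], 1]
    - [[0.46, 0.663, 0], [0, 0, 0.367], 1]
    - [[0.46, 0.663, 0], [0, 0, 0.367], 1]
    - [[0.46, 0.663, 0], [0, 0, 0.367], 1]
    - [[0.46, 0.663, 0], [0, 0, 0.367], 1]
    - [[0.46, 0.663, 0], [0, 0, 0.367], 1]
    - [[0.46, 0.663, -0.4], [0, 0, 0.367], 1]
    - [[0.46, 0.663, -0.4], [0, 0, 0.367], 1]
    - [[0.46, 0.663, -0.4], [0, 0, 0.367], 1]
    - [[0.46, 0.663, -0.4], [0, 0, 0.367], 1]

```text
time_s: 2.6
tcp_pos: [0.6217, -0.164, 0.1079]
tool_rot: [-0.003, 0.546, 0.838, -0.001]
force: [-0.0, 0.3, 0.2]
width: 0.0
gripper_force: 0.0
```

```bash
python3 - <<'E'
from h import *
im,w=cloud("side"); im2,_=cloud("top")
a=cv2.resize(im[120:300,230:400],(566,600)); cv2.imwrite("pics/a1.png",a)
print(r.get_obs()["force"],r.get_obs()["tcp_pos"],r.get_obs()["tool_rot"])
E
```

```text
[ 0.11370002 -0.83929262  0.73387832] [ 0.62429796 -0.16385575  0.11197435] [ 1.50844104e-04  5.45708955e-01  8.37974759e-01 -1.32305269e-04]
```

View pics/a1.png

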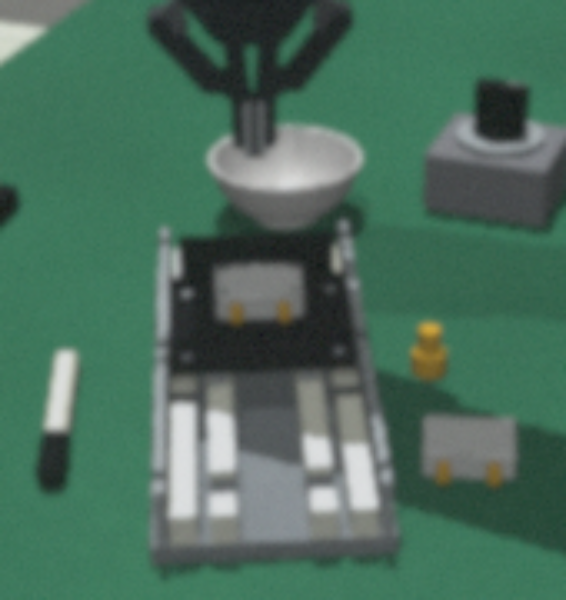

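The fingers are centred behind the lip at crop (255,150), with the lip middle at about (260,240). Next: descend, then ease forward.

Request:
move_arm:
  plan:
    - [[0, 0, -0.1], [0, 0, 0], 1]
    - [[0, 0, -0.213], [0, 0, 0], 1]
    - [[0, 0, -0.213], [0, 0, 0], 1]
    - [[0, 0, -0.213], [0, 0, 0], 1]
    - [[-0.014, 0.03, -0.213], [0, 0, 0], 1]
    - [[-0.027, 0.061, -0.213], [0, 0, 0], 1]
    - [[-0.034, 0.076, -0.213], [0, 0, 0], 1]
    - [[-0.041, 0.091, -0.213], [0, 0, 0], 1]
    - [[-0.041, 0.091, -0.213], [0, 0, 0], 1]
    - [[-0.041, 0.091, -0.213], [0, 0, 0], 1]

```text
time_s: 3.7
tcp_pos: [0.6118, -0.1352, 0.0475]
tool_rot: [-0.0, 0.545, 0.839, -0.0]
force: [0.6, -0.1, 0.4]
width: 0.0
gripper_force: 0.0
```

Request:
move_arm:
  plan:
    - [[-0.0068, 0.0152, 0], [0, 0, 0], 1]
    - [[-0.0136, 0.0305, 0], [0, 0, 0], 1]
    - [[-0.0244, 0.0548, 0], [0, 0, 0], 1]
    - [[-0.0353, 0.0792, 0], [0, 0, 0], 1]
    - [[-0.0461, 0.1035, 0], [0, 0, 0], 1]
    - [[-0.057, 0.128, 0], [0, 0, 0], 1]
    - [[-0.0678, 0.1523, 0], [0, 0, 0], 1]
    - [[-0.0746, 0.1675, 0], [0, 0, 0], 1]
    - [[-0.0814, 0.1827, 0], [0, 0, 0], 1]
    - [[-0.0814, 0.1827, 0], [0, 0, 0], 1]

```text
time_s: 4.7
tcp_pos: [0.5871, -0.0796, 0.0473]
tool_rot: [-0.0, 0.544, 0.839, 0.0]
force: [0.3, -0.0, 0.3]
width: 0.0001
gripper_force: 0.0
```

```bash
python3 - <<'E'
from h import *
im,w=cloud("side"); o=r.get_obs()
u=np.array([-.4067,.9135]);v=np.array([.9135,.4067]);c=np.array([.573,-.049])
l=w.copy(); s=(l[:,:2]-c)@u; t=(l[:,:2]-c)@v
k=(abs(t)<.05)&(s>-.1)&(s<.15)
# plate leading edge
p=k&(abs(w[:,2]-.044)<.004)&(abs(t)<.05); print("plate lead",np.percentile(s[p],[50,95,99]))
m=k&(w[:,2]>.056)&(w[:,2]<.064)&(abs(t)<.024);print("mod front",np.percentile(s[m],[50,97]))
print((o["tcp_pos"][:2]-c)@u,o["tcp_pos"],o["force"])
cv2.imwrite("pics/a2.png",cv2.resize(im[120:300,230:400],(566,600)))
E
```

```text
plate lead [0.05332393 0.08760651 0.08918559]
mod front [0.014435   0.03847041]
-0.034094323384311634 [ 0.58719115 -0.08000469  0.04733045] [-0.16514314 -0.06872848 -0.49676826]
```

View pics/a2.png

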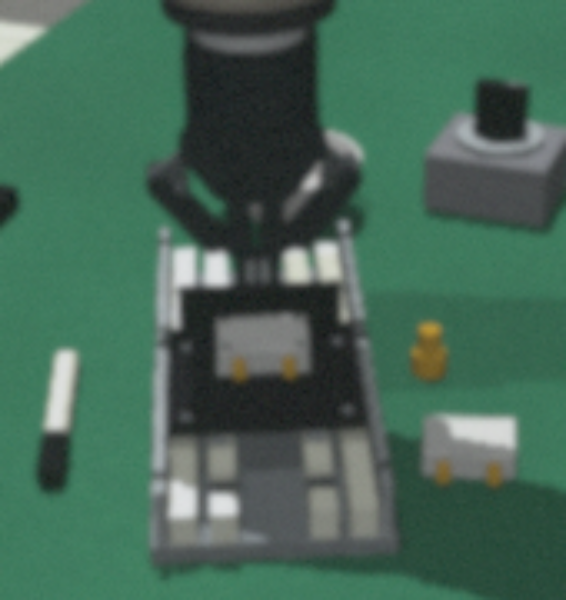

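The carrier is sliding straight and has about 41 mm left to go. I'll slow down here.

Request:
move_arm:
  plan:
    - [[-0.0041, 0.0091, 0], [0, 0, 0], 1]
    - [[-0.0081, 0.0183, 0], [0, 0, 0], 1]
    - [[-0.0122, 0.0274, 0], [0, 0, 0], 1]
    - [[-0.0163, 0.0365, 0], [0, 0, 0], 1]
    - [[-0.0203, 0.0457, 0], [0, 0, 0], 1]
    - [[-0.0244, 0.0548, 0], [0, 0, 0], 1]
    - [[-0.0285, 0.0639, 0], [0, 0, 0], 1]
    - [[-0.0325, 0.0731, 0], [0, 0, 0], 1]
    - [[-0.0366, 0.0822, 0], [0, 0, 0], 1]
    - [[-0.0393, 0.0883, 0], [0, 0, 0], 1]

```text
time_s: 5.75
tcp_pos: [0.5755, -0.0537, 0.0474]
tool_rot: [-0.0, 0.545, 0.839, -0.0]
force: [0.4, -1.6, -1.7]
width: 0.0001
gripper_force: 0.8
```

Request:
move_arm:
  plan:
    - [[-0.0014, 0.003, 0], [0, 0, 0], 1]
    - [[-0.0027, 0.0061, 0], [0, 0, 0], 1]
    - [[-0.0041, 0.0091, 0], [0, 0, 0], 1]
    - [[-0.0054, 0.0122, 0], [0, 0, 0], 1]
    - [[-0.0068, 0.0152, 0], [0, 0, 0], 1]
    - [[-0.0081, 0.0183, 0], [0, 0, 0], 1]

```text
time_s: 6.35
tcp_pos: [0.5732, -0.0485, 0.0474]
tool_rot: [-0.0, 0.545, 0.839, -0.0]
force: [0.9, -2.0, -0.8]
width: 0.0
gripper_force: 0.9
```

Request:
move_arm:
  plan:
    - [[-0.0014, 0.003, 0], [0, 0, 0], 1]
    - [[-0.0027, 0.0061, 0], [0, 0, 0], 1]
    - [[-0.0041, 0.0091, 0], [0, 0, 0], 1]
    - [[-0.0054, 0.0122, 0], [0, 0, 0], 1]
    - [[-0.0068, 0.0152, 0], [0, 0, 0], 1]

```text
time_s: 6.85
tcp_pos: [0.5712, -0.0439, 0.0474]
tool_rot: [-0.0, 0.545, 0.839, -0.0]
force: [0.8, -1.2, -1.0]
width: -0.0002
gripper_force: 0.9
```

Request:
move_arm:
  plan:
    - [[-0.0014, 0.003, 0], [0, 0, 0], 1]
    - [[-0.0027, 0.0061, 0], [0, 0, 0], 1]

```text
time_s: 7.05
tcp_pos: [0.5703, -0.042, 0.0474]
tool_rot: [-0.0, 0.545, 0.839, -0.0]
force: [1.1, -1.1, -1.6]
width: 0.0
gripper_force: 0.9
```

```bash
cat > chk.py <<'E'
from h import *
u=np.array([-.4067,.9135]);v=np.array([.9135,.4067]);c=np.array([.573,-.049])
for n in("side","top"):
    im,w=cloud(n); s=(w[:,:2]-c)@u; t=(w[:,:2]-c)@v
    for nm,lo,hi in(("front",.09,.12),("mid",.07,.09)):
        k=(abs(t)<.045)&(s>lo)&(s<hi)&(w[:,2]>.034)&(w[:,2]<.05)
        if k.sum(): print(n,nm,k.sum(),"z",np.percentile(w[k,2],[20,50,80]).round(4),"s",np.percentile(s[k],[95,99]).round(4))
    k=(abs(t)<.022)&(s>.03)&(s<.085)&(w[:,2]>.048)&(w[:,2]<.066)
    if k.sum(): print(n,"mod",np.median(w[k,2]).round(4),np.percentile(s[k],[3,97]).round(4))
o=r.get_obs();print((o["tcp_pos"][:2]-c)@u,o["force"],o["time_s"])
E
python3 chk.py
```

```text
side front 475 z [0.0373 0.038  0.0388] s [0.1181 0.1196]
side mid 390 z [0.0376 0.0389 0.0462] s [0.0891 0.0899]
side mod 0.0538 [0.0394 0.0819]
top front 453 z [0.0366 0.0385 0.0407] s [0.1185 0.1197]
top mid 251 z [0.0367 0.0391 0.0428] s [0.0893 0.0898]
top mod 0.0542 [0.0445 0.0808]
0.007580881951236356 [ 0.11324892 -0.21864405  0.99321095] 7.15
```

The plate top is at 38 mm and the module top at 54 mm, 6 mm lower than before, so the carrier has dropped. I'll back off, raise the arm and verify.

Request:
move_arm:
  plan:
    - [[0.0068, -0.0152, 0], [0, 0, 0], 1]
    - [[0.0271, -0.0609, 0], [0, 0, 0], 1]
    - [[0.0475, -0.107, 0], [0, 0, 0], 1]
    - [[0.0475, -0.107, 0], [0, 0, 0], 1]
    - [[0.0475, -0.107, 0.15], [0, 0, 0], 1]
    - [[0.0475, -0.107, 0.3], [0, 0, 0], 1]
    - [[0.0475, -0.107, 0.45], [0, 0, 0], 1]
    - [[0.0475, -0.107, 0.6], [0, 0, 0], 1]
    - [[0.0475, -0.107, 0.6], [0, 0, 0], 1]

```text
time_s: 8.05
tcp_pos: [0.5874, -0.0747, 0.2337]
tool_rot: [0.004, 0.545, 0.838, 0.002]
force: [0.6, 0.7, -0.3]
width: -0.0001
gripper_force: 0.0
```

```bash
sed -i 's/("mid",.07,.09)/("mid",.07,.09),("lip",.0,.04)/; s/w\[:,2\]>.034)&(w\[:,2\]<.05)/w[:,2]>.034)\&(w[:,2]<.08)/' chk.py; cat >> chk.py <<'E'
im,w=cloud("side"); cv2.imwrite("pics/a3.png",cv2.resize(im[120:300,230:400],(566,600)))
s=(w[:,:2]-c)@u; t=(w[:,:2]-c)@v
for a,b in((-.045,-.03),(.03,.045)):
  for lo,hi in((.04,.06),(.1,.12)):
    k=(t>a)&(t<b)&(s>lo)&(s<hi)&(w[:,2]>.03)&(w[:,2]<.05); print(a,lo,k.sum(),np.median(w[k,2]))
  k=(t>a)&(t<b)&(s>.01)&(s<.04)&(w[:,2]>.058); print("lip z",k.sum(),np.percentile(w[k,2],[50,95]))
E
python3 chk.py
```

```text
side front 476 z [0.0373 0.038  0.0388] s [0.1185 0.1195]
side mid 503 z [0.0378 0.0412 0.0508] s [0.0887 0.0897]
side lip 671 z [0.0454 0.0548 0.0638] s [0.0374 0.0396]
side mod 0.0537 [0.0384 0.0809]
top front 471 z [0.0365 0.0387 0.0409] s [0.1186 0.1197]
top mid 326 z [0.0367 0.04   0.0505] s [0.0889 0.0897]
top lip 397 z [0.0373 0.0472 0.0654] s [0.0389 0.0396]
top mod 0.0543 [0.0374 0.0801]
-0.02852801039347076 [-0.28741755  0.03719228 -0.0628874 ] 8.15
-0.045 0.04 47 0.038188957648403465
-0.045 0.1 56 0.0382894824008936
lip z 42 [0.06367468 0.0667196 ]
0.03 0.04 46 0.037997969279097564
0.03 0.1 50 0.03816135060819061
lip z 50 [0.06445253 0.26137799]
```

View pics/a3.png

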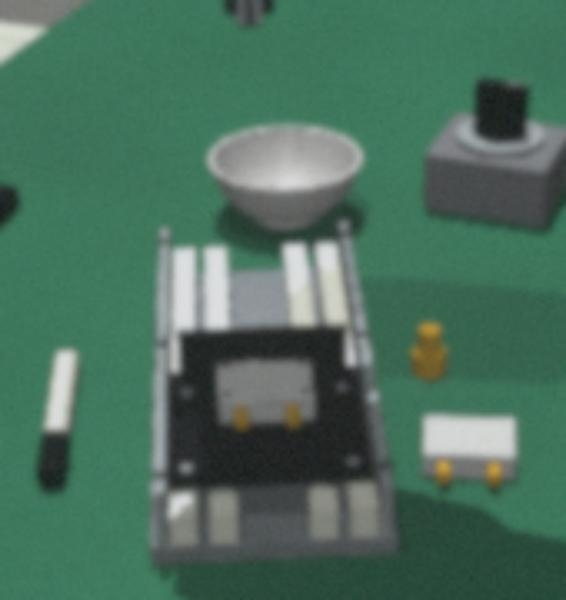

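The carrier is home: the plate is level at 38 mm at all four corners. Moving to the start button.

Request:
move_arm:
  plan:
    - [[-0.357, 0.933, 0], [0, 0, 0], 1]
    - [[-0.357, 0.933, 0], [0, 0, 0], 1]
    - [[-0.357, 0.933, 0], [0, 0, 0], 1]
    - [[-0.357, 0.933, 0], [0, 0, 0], 1]
    - [[-0.357, 0.933, 0], [0, 0, 0], 1]
    - [[-0.357, 0.933, 0], [0, 0, 0], 1]
    - [[-0.357, 0.933, 0], [0, 0, 0], 1]
    - [[-0.357, 0.933, 0], [0, 0, 0], 1]

```text
time_s: 9.0
tcp_pos: [0.4765, 0.2063, 0.2261]
tool_rot: [-0.001, 0.544, 0.839, -0.001]
force: [-0.1, -0.8, 0.8]
width: 0.0002
gripper_force: 0.0
```

```bash
python3 - <<'E'
from h import *
print(r.get_obs()["tcp_pos"],r.get_obs()["force"])
for n in("top","side"):
    im,d=grab_frame(n);p=camera_params(n)
    for o in outline_of(n,"start_top")[:1]:
        k=(o["mask"]&(im.max(2)<70)).astype(np.uint8)
        M=cv2.moments(k,True);px=np.array([M["m10"]/M["m00"],M["m01"]/M["m00"],1])
        ray=p["R"].T@np.linalg.inv(p["K"])@px; C=-p["R"].T@p["t"].ravel()
        z=.067; print(n,o["p"],k.sum(),px,C+ray*(z-C[2])/ray[2])
        ys,xs=np.nonzero(k); zz=d[ys,xs];c=np.linalg.inv(p["K"])@np.vstack([xs*zz,ys*zz,zz]);w=p["R"].T@(c-p["t"].reshape(3,1));print(np.percentile(w[2],[10,50,90]))
E
```

```text
[0.47651627 0.20630294 0.22612408] [-0.11648437 -0.7889679   0.75439311]
side 0.7 404 [256.31683168 377.16831683   1.        ] [0.476603   0.36190735 0.067     ]
[0.06183319 0.06635242 0.0677459 ]
```

Request:
move_arm:
  plan:
    - [[0.005, 0.503, 0], [0, 0, 0], 1]
    - [[0.005, 0.503, 0], [0, 0, 0], 1]
    - [[0.005, 0.503, 0], [0, 0, 0], 1]
    - [[0.005, 0.503, 0], [0, 0, 0], 1]
    - [[0.005, 0.503, -0.15], [0, 0, 0], 1]
    - [[0.005, 0.503, -0.3], [0, 0, 0], 1]
    - [[0.005, 0.503, -0.45], [0, 0, 0], 1]
    - [[0.005, 0.503, -0.45], [0, 0, 0], 1]
    - [[0.005, 0.503, -0.45], [0, 0, 0], 1]

```text
time_s: 10.1
tcp_pos: [0.4793, 0.3561, 0.0929]
tool_rot: [-0.0, 0.545, 0.838, -0.001]
force: [0.9, 1.1, 1.4]
width: -0.0004
gripper_force: 0.0
```

```bash
python3 - <<'E'
from h import *
im,w=cloud("side"); o=r.get_obs(); print(o["tcp_pos"],o["force"])
cv2.imwrite("pics/a4.png",cv2.resize(im[290:450,180:340],(600,600)))
E
```

```text
[0.47998411 0.35685072 0.09420344] [ 0.83812186 -0.93935844 -0.24127418]
```

View pics/a4.png

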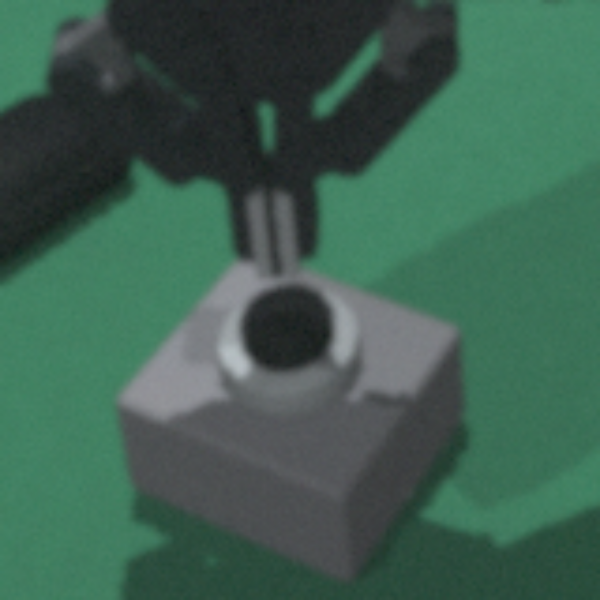

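The fingertips, at crop (277,270), are right above the button at (288,328). Pressing gently.

Request:
move_arm:
  plan:
    - [[-0.004, 0, -0.05], [0, 0, 0], 1]
    - [[-0.004, 0, -0.085], [0, 0, 0], 1]
    - [[-0.004, 0, -0.093], [0, 0, 0], 1]
    - [[-0.004, 0, -0.098], [0, 0, 0], 1]
    - [[-0.004, 0, -0.098], [0, 0, 0], 1]

```text
time_s: 10.65
tcp_pos: [0.478, 0.3564, 0.0633]
tool_rot: [0.0, 0.545, 0.839, -0.0]
force: [1.0, -1.2, 4.4]
width: -0.0
gripper_force: 1.8
```

Request:
move_arm:
  plan:
    - [[0, 0, -0.005], [0, 0, 0], 1]
    - [[0, 0, -0.01], [0, 0, 0], 1]
    - [[0, 0, -0.01], [0, 0, 0], 1]

```text
time_s: 10.95
tcp_pos: [0.4781, 0.3565, 0.0609]
tool_rot: [0.0, 0.545, 0.839, 0.0]
force: [-2.0, -6.9, 16.8]
width: 0.0
gripper_force: 8.4
```

Request:
move_arm:
  plan:
    - [[0, 0, -0.002], [0, 0, 0], 1]
    - [[0, 0, -0.002], [0, 0, 0], 1]

```text
time_s: 11.15
tcp_pos: [0.4782, 0.3566, 0.0608]
tool_rot: [0.001, 0.545, 0.839, 0.0]
force: [-4.2, -8.8, 25.5]
width: -0.0002
gripper_force: 12.6
```

```bash
python3 - <<'E'
from h import *
im,w=cloud("side"); o=r.get_obs(); print(o["tcp_pos"],o["force"],o["wrist_torque"])
b=w[(np.hypot(w[:,0]-.478,w[:,1]-.357)<.026)&(w[:,2]<.075)]
print(np.histogram(b[:,2],bins=np.arange(.04,.076,.003)))
cv2.imwrite("pics/a5.png",cv2.resize(im[310:430,200:320],(600,600),interpolation=cv2.INTER_CUBIC))
E
```

```text
[0.47818242 0.35653746 0.0607689 ] [-4.96950255 -7.81384297 25.51789298] [-1.89714947  1.12778567 -0.00890579]
(array([  3, 162,  75,  64,  67, 360, 159,  40,  14,  34,  38]), array([0.04 , 0.043, 0.046, 0.049, 0.052, 0.055, 0.058, 0.061, 0.064,
       0.067, 0.07 , 0.073]))
```

View pics/a5.png

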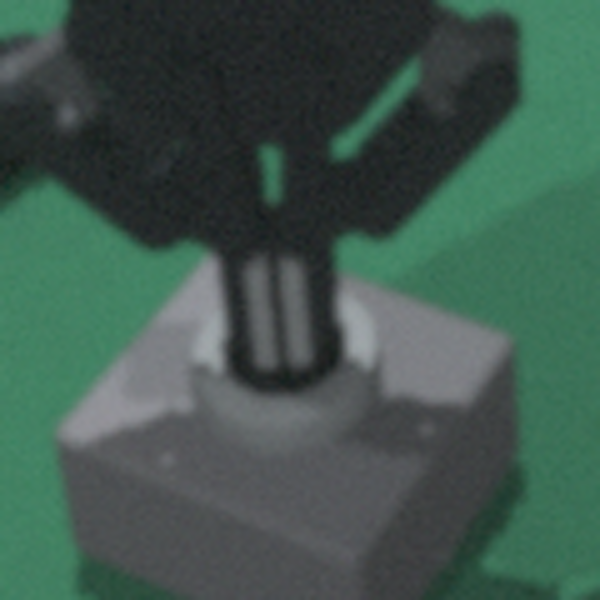

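The fingers sit inside the ring on the black cap. They stop hard 6 mm down, and the ring top is lower at about 57 mm, so the button is fully pressed. Releasing.

Request:
move_arm:
  plan:
    - [[0, 0, 0.02], [0, 0, 0], 1]
    - [[0, 0, 0.06], [0, 0, 0], 1]
    - [[0, 0, 0.2], [0, 0, 0], 1]
    - [[0, 0, 0.35], [0, 0, 0], 1]
    - [[0, 0, 0.5], [0, 0, 0], 1]
    - [[0, 0, 0.5], [0, 0, 0], 1]
    - [[0, 0, 0.5], [0, 0, 0], 1]

```text
time_s: 11.9
tcp_pos: [0.478, 0.3569, 0.2108]
tool_rot: [0.0, 0.545, 0.839, 0.001]
force: [-0.4, -0.8, -1.0]
width: -0.0
gripper_force: 0.0
```

```bash
python3 chk.py; python3 - <<'E'
from h import *
im,w=cloud("side"); cv2.imwrite("pics/a6.png",im)
b=w[(np.hypot(w[:,0]-.478,w[:,1]-.357)<.013)&(w[:,2]<.09)]
print(np.percentile(b[:,2],[10,50,90]),r.get_obs()["force"])
E
```

```text
side front 475 z [0.0373 0.0381 0.0389] s [0.1185 0.1197]
side mid 503 z [0.0378 0.0414 0.0508] s [0.0889 0.0897]
side lip 549 z [0.0435 0.054  0.0636] s [0.0376 0.0396]
side mod 0.0538 [0.039  0.0802]
top front 455 z [0.0364 0.0385 0.0409] s [0.1184 0.1196]
top mid 319 z [0.037  0.0399 0.0506] s [0.0889 0.0898]
top lip 392 z [0.038  0.0515 0.065 ] s [0.0389 0.0397]
top mod 0.0543 [0.0374 0.0793]
0.4090382351996031 [ 0.12121908  0.2958784  -0.27052186] 12.0
-0.045 0.04 47 0.03796558527175117
-0.045 0.1 49 0.03804209765706351
lip z 41 [0.06453261 0.06657932]
0.03 0.04 45 0.03793569809885819
0.03 0.1 48 0.0381259942269479
[0.06380837 0.06672587 0.06793929] [-0.54241965 -0.71706304 -0.76223546]Traceback (most recent call last):
  File "chk.py", line 16, in <module>
    k=(t>a)&(t<b)&(s>.01)&(s<.04)&(w[:,2]>.058); print("lip z",k.sum(),np.percentile(w[k,2],[50,95]))
                                                                       ~~~~~~~~~~~~~^^^^^^^^^^^^^^^^
    return _quantile_unchecked(
        a, q, axis, out, overwrite_input, method, keepdims, weights)
    return _ureduce(a,
                    func=_quantile_ureduce_func,
    ...<5 lines>...
                    overwrite_input=overwrite_input,
                    method=method)
    r = func(a, **kwargs)
    result = _quantile(arr,
                       quantiles=q,
    ...<2 lines>...
                       out=out,
                       weights=wgt)
    slices_having_nans = np.isnan(arr[-1, ...])
                                  ~~~^^^^^^^^^
IndexError: index -1 is out of bounds for axis 0 with size 0
```

View pics/a6.png

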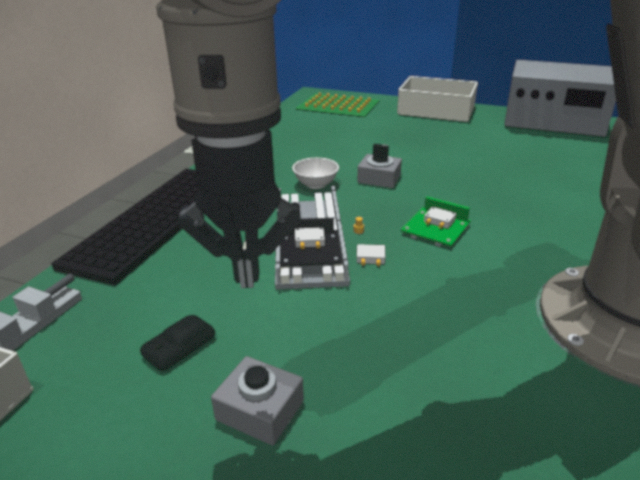

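The carrier is home, around (310,250). The button has sprung back up to 67 mm at (257,377), everything else is where it was, and the arm is clear of it all.

```bash
python3 -c "
from bench import r
print(r.job_done())"
```

```text
the job is handed in; nothing more can be done
None
```

The carrier is home with all four feet in the notches; the start button was then pressed fully down and released, and the job is handed in at about 12 s of robot time.

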